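# Catch the rinsed practice jaws in the wire basket and hang it up to dry

## Task

Two rinsed practice jaws wait behind the gate of the sloping drain chute. Take the wire basket by its blue handle, hold it under the mouth of the chute and press the green release plate back with the side of the basket, keeping it there until both jaws have slid into the basket. Then hang the basket, jaws inside, by its handle on the two hooks of the drying stand and let go, so that it hangs still; leave the other things on the bench where they are.

Things in the scene. Friction and masses are not known exactly. Their poses are not given: they have to be found in the camera images.
- chute: Fixed steel drain chute on legs. Origin on the bench straight below the middle of its mouth (low end); +x points level from the mouth up along the chute, z up; pieces leave towards -x. Floor 84 mm wide, from x = 0, 165 mm high, rising 30 degrees to x = 182 mm; walls 37 mm. 130 mm wide over the gate arms, 250 mm high there. Legs and foot plate begin at x = 69 mm: free room under the mouth.
- chute_mouth (a point): Middle of the chute floor's low edge, 165 mm above the bench. Above it, between chute y = -40 and +40 mm, nothing stands over the floor for x below 20 mm.
- release_plate (a point): Middle of the green release plate (118 mm wide, 46 mm high, 4 mm thick), hung below the mouth on two arms from pivots beside the chute floor, 181 mm high. At rest at chute x = -18 mm, 122 mm high; lower edge 100 mm high and 5 mm nearer -x. Pushed towards chute +x it swings back 39 mm to x = 21 mm and lifts the gate; a spring (1 to 3 N) returns it.
- gate (a joint): Swing of gate and release plate together, rad: 0 = gate shut (at rest), 0.62 = plate fully back at its stop, gate lifted 30 mm. The jaws pass freely from about 0.5.
- basket: Loose wire basket, 126 mm (x) by 148 mm (y), rim 75 mm high, walls 4 mm, open on top, 0.25 kg, rigid handle arch over its middle. Origin at the centre of its underside, z up. Press with one of the flat 148 mm wide sides, which face +x and -x, 63 mm from the origin. The same after a half turn.
- basket_handle (a point): Middle of the straight blue handle bar, 165 mm above the basket's underside at basket x = 0: bar 9 mm thick (x), 14 mm high, 148 mm long along the basket's y, on uprights at y = -72 and +72 mm; 83 mm free between bar and rim.
- drying_stand: Fixed steel drying stand: foot plate (x from -80 to +104 mm, 150 mm wide, 8 mm thick), two posts at x = 92 mm, y = -42 and +42 mm, 260 mm high, each with a hook pointing to -x. Origin on the bench straight below the middle of the hooks' seat; +x points from seat to posts, z up.
- hook_seat (a point): Middle between the two hooks (6 mm rods at stand y = -42 and +42 mm), at the rods' top, 220 mm above the bench. Seat flat for x from -15 to +15 mm; in front the hooks turn up to x = -28 mm, tips 24 mm above the seat; behind they climb to the posts. The handle bar lies across both hooks along stand y, its middle 7 mm above this point.
- jaw_upper: Practice jaw (pink base, white teeth), 63 x 76 x 22 mm, 0.07 kg, lying on the chute next to the gate. Origin at the centre of its underside.
- jaw_lower: The other practice jaw, 59 x 70 x 22 mm, 0.07 kg, lying behind the first on the chute. Origin at the centre of its underside.
- putty_tub: Bystander: white tub with blue screw lid, 61 mm across, 48 mm high, standing; origin at the centre of its underside.
- polishing_bar: Bystander: small black box 39 x 100 x 31 mm lying on the bench; origin at the centre of its underside.
There are look-alikes about, which are no part of the job. What is shaped like the jaw_lower but black is not meant.

How it is judged:
By the outcome, as a careful person would: the job done as asked, in the order asked, and still so for the second after the job is handed in, with the robot touching nothing.
It also fails if it takes over 58 s, if anything falls off the work surface, if the arm or the gripper's body presses on something with over 40 N, if the wrist force passes 120 N, or if a joint passes its speed limit or range.

## Robot

A 6-joint arm with a two-finger parallel gripper is mounted at the origin on a cart in front of the work surface, level with it; the furniture and walls round the work are solid. World frame = base frame: x ahead of the robot, y to its left, z up, the work surface at z = 0. Lengths are in m, angles in rad, forces in N, time in s.
With the tool pointing down it reaches from about 0.35 to 0.8 m from the base axis. Payload 7.3 kg.
Tool frame: the origin (TCP) lies midway between the tips of the shut fingers; the grasp point (between the pads) lies 19 mm behind it (r.grip_point_offset is the z of the grasp point in the tool frame, in m); z points along the fingers, y is the line along which they close (so a half turn about z gives the same grasp; the last joint's range is limited). The gripper opens to 85 mm and grips with 20 to 120 N. Pads are 22 mm wide; open, the fingers measure 114 mm over their backs; the gripper's body (76 mm by 85 mm) begins 54 mm behind the grasp point. The pads swing forward as they close: fully open they stand 13 mm farther back than shut.
Start: joints at [1.197, 0.342, 1.524, -0, 1.275, -0.146], TCP at [0.119, 0.511, 0.231] pointing down, gripper open.
Joint ranges: [-2.53, 2.53], [-0.77, 2.02], [0.04, 2.7], [-1, 4.14], [0.28, 2.66], [-3.11, 3.11]. Speed limits (rad/s): [2.57, 2.57, 3.14, 3.14, 3.14, 3.14].

## Interface

Orientations are given as a rotation vector (axis times angle).
In Python, from station import r gives the robot as it stands.
- The arm moves only by the tool arm_command, never from a script. Its argument "rows" is a list of rows, each a list of 4 numbers: the shift along the tool's x, y, z in cm, then the turn about the tool's z in rad. A call has exactly 10 rows; each row shifts and turns the commanded pose from where the row before left it, along the tool's axes as they then stand; what a row does not reach is not made up. A row lasts 1/12 s, in which the tool goes at most 41.7 mm and 7.16 degrees, less where a joint would pass 70% of its speed; a pose out of reach is approached as far as the arm can. A call is refused whole if a number of a shift passes 4.17 or a number of a turn 0.125, either way. A call with a gripper value outside its range is refused whole. "grip" is the opening, from 0 (shut) to 1 (fully open), set as the call begins (left out, the last holds). The fingers move at their own pace and stop on an object; "grip_force" is the grip in N (left out, the last holds). Time passes only in rows, so rows that do not move let the fingers close, or fill a call up. It gives the time, the measured TCP pose, the force, the opening and the grip force at its end, in the units of the state.
- r.state(): the state, without advancing time (a new reading comes with each control period).
- r.get_image(name): name is "scene" or "top"; returns the picture (384x512x3 uint8, red, green, blue); there is no depth.
- r.get_calibration(name): a dict with "fx", "fy", "cx", "cy" (pixels), "rvec" (rotation vector, rad) and "tvec" (3), from world to camera coordinates, as OpenCV has them. Camera axes: x right, y down, z forward; pixel columns grow to the right and rows downward; lengths in m; the calibration is good to about 2 mm. A picture is of the moment at which its call begins. get_calibration takes no time and is no camera call.
- r.close_job(): hands the job in; it is judged then, once.
Trained networks look in the newest picture that a camera, given by its name, has taken for a name from the list of things; names that differ only in an ending like _2 or _b are one class to them, and where a whole thing is asked for, a point or a joint stands for the part that bears it (a point fixed in the world has none). Each returns a list of dicts, best first, with "conf" (0 to 1); they miss things now and then, are a little off and sometimes report something else, mostly with a low value. They report only what shows in the picture. A call takes as long as a camera call. They do not tell look-alikes from the thing itself.
- r.masks_of(name, camera): "pixels" (384x512 bool, what is visible of it) and "xy" ([column, row] in pixels, amid what is visible of it).
- r.place_of(name, camera): "xy" ([column, row] in pixels: a listed point, or the origin of a listed thing).
The state is a dict: "clock": time; "q": joint angles; "joint_vel": joint speeds; "joint_torque": joint torques, N m; "ee_pos": TCP position; "tcp_rot": TCP orientation; "contact_force": force on the tool from outside, world axes, zero at the start; "ft_torque": the same for the moment, N m; "finger_gap": finger opening in m; "finger_force": force on a finger pad.
Only numpy, scipy, OpenCV 4.12 (cv2) and the standard library are available. Lean on these libraries where they do the work, as an engineer would, in place of code of your own. Each camera call takes 0.05 s, during which the arm holds its last target. There are 200 camera calls.

## Working session

There is one attempt and no reset: what is moved stays moved. The work goes in short steps, Python scripts to look and compute and a tool call to move; the robot and the scene stay as the last step left them, time stands still between calls to the robot, and variables do not carry over. Pictures are saved under pics/ and viewed, at most 10 in all, crops included, and the job is handed in when it is done.

Besides the shell and the picture viewer there is one more tool, called by a JSON object that holds its "api" and its "payload". arm_command: Moves the arm, as the interface text tells. Its arguments: {"type":"object","properties":{"rows":{"type":"array","items":{"type":"array","items":{"type":"number"}}},"grip":{"type":"number"},"grip_force":{"type":"number"}},"required":["rows"]}

```bash
mkdir -p pics; ls; cat > h.py <<'E'
import numpy as np, cv2
from station import r
from scipy.spatial.transform import Rotation as R
def cal(c):
    k=r.get_calibration(c); K=np.array([[k['fx'],0,k['cx']],[0,k['fy'],k['cy']],[0,0,1.]])
    return K,np.array(k['rvec'],float),np.array(k['tvec'],float)
def ray(c,xy):
    K,rv,t=cal(c); M=R.from_rotvec(rv).as_matrix(); d=M.T@np.linalg.inv(K)@[xy[0],xy[1],1]; return -M.T@t,d
def atz(c,xy,z):
    o,d=ray(c,xy); return o+d*(z-o[2])/d[2]
def proj(c,P):
    K,rv,t=cal(c); return cv2.projectPoints(np.array(P,float).reshape(-1,1,3),rv,t,K,None)[0].reshape(-1,2)
E
python3 - <<'E'
from h import *
for c in ['scene','top']:
    im=r.get_image(c); cv2.imwrite(f'pics/{c}0.png',im[:,:,::-1])
    print(c,ray(c,(256,192)))
    for n,z in [('chute',0),('chute_mouth',.165),('release_plate',.122),('basket',0),('basket_handle',.165),('drying_stand',0),('hook_seat',.22),('jaw_upper',.2),('jaw_lower',.2),('putty_tub',0),('polishing_bar',0)]:
        for d in r.place_of(n,c)[:3]: print(c,n,round(d['conf'],2),np.round(d['xy'],0),np.round(atz(c,d['xy'],z),3))
print(r.state())
E
```

```text
pics
scene (array([1.27623051, 0.14802559, 1.00276085]), array([-0.62985397, -0.11210673, -0.7686473 ]))
scene chute 0.6 [308. 232.] [0.604 0.197 0.   ]
scene chute_mouth 0.86 [314. 197.] [0.588 0.202 0.165]
scene release_plate 0.63 [313. 206.] [0.588 0.202 0.122]
scene basket 0.87 [254. 199.] [ 0.487 -0.002  0.   ]
scene basket_handle 0.89 [254. 165.] [0.477 0.003 0.165]
scene drying_stand 0.87 [180. 185.] [ 0.455 -0.284  0.   ]
scene hook_seat 0.97 [166. 142.] [ 0.461 -0.285  0.22 ]
scene jaw_lower 0.68 [351. 212.] [0.658 0.303 0.2  ]
scene jaw_lower 0.59 [331. 222.] [0.699 0.249 0.2  ]
scene putty_tub 0.76 [345. 188.] [0.396 0.321 0.   ]
scene polishing_bar 0.87 [250. 246.] [0.681 0.015 0.   ]
top (array([0.45138837, 0.02581076, 1.21928281]), array([ 1.18777446e-01,  7.60269230e-04, -9.92920957e-01]))
top chute 0.94 [199. 194.] [0.596 0.202 0.   ]
top chute_mouth 0.63 [193. 186.] [0.597 0.196 0.165]
top release_plate 0.69 [194. 197.] [0.571 0.2   0.122]
top basket 0.78 [262. 231.] [0.478 0.011 0.   ]
top basket_handle 0.79 [264. 228.] [0.481 0.006 0.165]
top drying_stand 0.83 [355
[... 377 characters left out ...]
678 0.025 0.   ]
{'clock': 1.2, 'q': array([ 1.19698114e+00,  3.41978102e-01,  1.52408652e+00, -5.52499937e-06,
        1.27542659e+00, -1.46012286e-01]), 'joint_vel': array([ 0.00029142,  0.00092026,  0.00107059,  0.00064778, -0.00118734,
       -0.00046278]), 'joint_torque': array([-3.18050825e-04, -4.33569539e+01, -2.46267718e+01, -2.10716858e-04,
        5.83812707e-04,  1.58873303e-05]), 'ee_pos': array([0.11855699, 0.51145493, 0.23133759]), 'tcp_rot': array([3.57052689e-01, 3.12120519e+00, 1.51853593e-04]), 'contact_force': array([-0.07189172, -0.41623086,  0.74945216]), 'ft_torque': array([ 0.0216093 ,  0.00157017, -0.00266928]), 'finger_force': 0.0, 'finger_gap': 0.08533259260801329}
```

```bash
python3 - <<'E'
import cv2
a=cv2.imread('pics/scene0.png');b=cv2.imread('pics/top0.png')
cv2.imwrite('pics/s1.png',cv2.resize(a[90:330,120:440],(800,600),interpolation=2))
cv2.imwrite('pics/t1.png',cv2.resize(b[90:330,120:440],(800,600),interpolation=2))
E
```

```text
(no output)
```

View pics/s1.png

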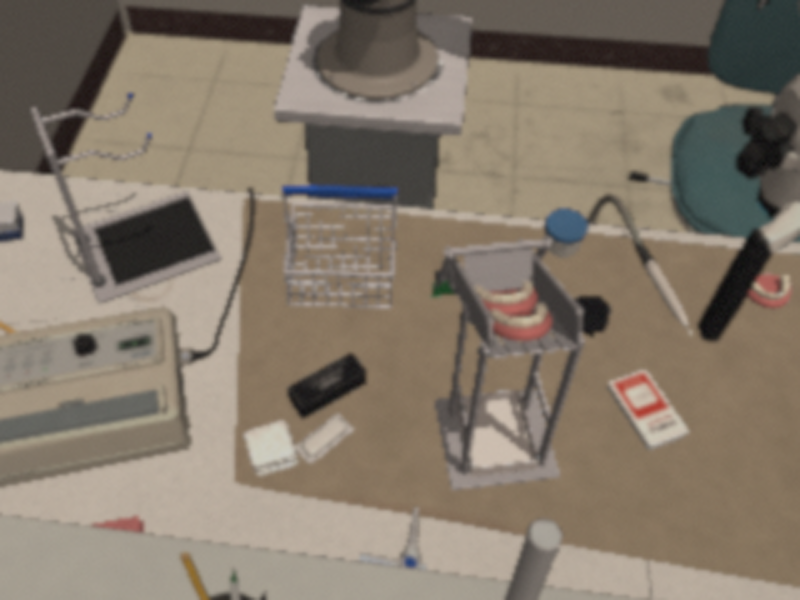

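View pics/t1.png

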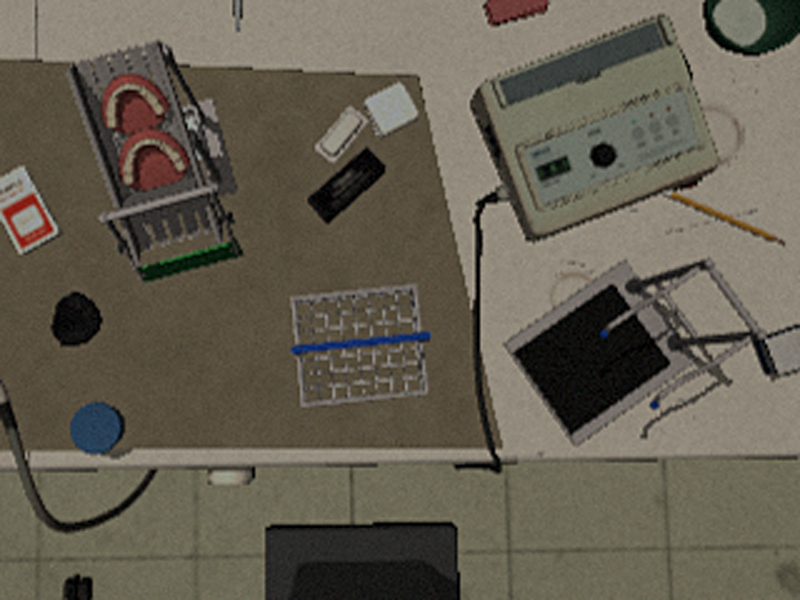

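The crops are 2.5x, offset (120,90).
- **Scene picture:** stand on the left with blue hook tips at crop (130,97) and (148,136), basket with blue bar at (340,192), and the chute with both pink jaws at (510,310).
- **Top picture:** green plate at (190,262), blue bar at (361,343), hook tips at (603,333) and (655,405).
- **Jaw candidates:** the two jaws on the chute at (140,130) in the top crop are the ones meant. The black jaw shape at (75,318) and the pink one lying on the bench are look-alikes. There is only one basket, one stand and one chute.

Next I measure these by colour.

```bash
cat > m.py <<'E'
from h import *
def comps(c,im,kind):
    h=cv2.cvtColor(im,cv2.COLOR_RGB2HSV); H,S,V=h[...,0],h[...,1],h[...,2]
    m=((H>105)&(H<125)&(S>110)&(V>50)) if kind=='b' else ((H>50)&(H<85)&(S>120)&(V>25))
    n,l,st,ce=cv2.connectedComponentsWithStats(m.astype(np.uint8),connectivity=8)
    out=[]
    for i in range(1,n):
        if st[i,4]>=3:
            p=np.argwhere(l==i)[:,::-1].astype(float); u=np.linalg.svd(p-p.mean(0),full_matrices=False)[2][0] if len(p)>2 else np.array([1,0])
            t=(p-p.mean(0))@u; out.append((len(p),p.mean(0),p.mean(0)+u*(t.min()-.5),p.mean(0)+u*(t.max()+.5)))
    return out
def tri(a,b):
    (o1,d1),(o2,d2)=ray('scene',a),ray('top',b); A=np.stack([d1,-d2],1); s=np.linalg.lstsq(A,o2-o1,rcond=None)[0]
    p,q=o1+d1*s[0],o2+d2*s[1]; return (p+q)/2,np.linalg.norm(p-q)
E
python3 - <<'E'
from m import *
f={'b':.165,'g':.14}
for c in ['scene','top']:
    im=cv2.imread(f'pics/{c}0.png')[:,:,::-1].copy()
    for k in 'bg':
        for a in comps(c,im,k): print(c,k,a[0],*[np.round(x,1) for x in a[1:]],*[np.round(atz(c,x,f[k])[:2],3) for x in a[1:]])
E
```

```text
scene b 163 [257.6 166.1] [233.5 165.3] [278.5 166.7] [0.481 0.015] [ 0.487 -0.063] [0.476 0.082]
scene b 5 [283.8 314.6] [282.4 314.1] [285.5 315.2] [0.955 0.146] [0.954 0.143] [0.956 0.15 ]
scene b 4 [202.8 362.2] [201.4 362.7] [204.4 361.7] [ 1.084 -0.02 ] [ 1.085 -0.022] [ 1.082 -0.016]
scene g 7 [296.7 205.6] [294.5 205.9] [298.5 205.3] [0.607 0.152] [0.609 0.146] [0.605 0.158]
scene g 17 [193.1 352.9] [190.4 352.7] [196.5 353.2] [ 1.061 -0.051] [ 1.062 -0.058] [ 1.061 -0.044]
scene g 7 [199.1 355. ] [197.3 353. ] [201.3 357.4] [ 1.064 -0.037] [ 1.06  -0.042] [ 1.068 -0.03 ]
scene g 13 [210.4 358.4] [207.5 358. ] [213.4 358.8] [ 1.068 -0.009] [ 1.068 -0.016] [ 1.068 -0.002]
top b 13 [213.4  73.4] [211.6  71.6] [214.9  74.9] [0.912 0.139] [0.917 0.144] [0.908 0.135]
top b 146 [263.8 226.6] [291.6 223.6] [235.6 229.6] [0.485 0.008] [ 0.491 -0.066] [0.478 0.083]
top b 9 [361. 223.] [359.5 223. ] [362.5 223. ] [ 0.489 -0.25 ] [ 0.489 -0.246] [ 0.489 -0.254]
top b 6 [381.  251.5] [379.5 251.5] [382.5 251.5] [ 0.414 -0.299] [ 0.414 -0.295] [ 0.414 -0.303]
top b 5 [160.  252.4] [157.5 
[... 1755 characters left out ...]
2] [ 0.867 -0.41 ]
top g 8 [435.1  93.9] [436.   91.5] [434.2  96.6] [ 0.85  -0.484] [ 0.857 -0.487] [ 0.842 -0.481]
top g 4 [441.5  93. ] [442.3  91.6] [440.7  94.4] [ 0.852 -0.502] [ 0.856 -0.505] [ 0.848 -0.5  ]
top g 8 [431.  99.] [432.5  97.7] [428.5 101.1] [ 0.835 -0.471] [ 0.839 -0.476] [ 0.829 -0.464]
top g 12 [438.9  98.2] [441.9  97.5] [434.8  99.3] [ 0.837 -0.494] [ 0.839 -0.502] [ 0.834 -0.482]
top g 44 [429.7 105.8] [438.5 102.8] [422.6 108.2] [ 0.815 -0.466] [ 0.823 -0.492] [ 0.809 -0.446]
top g 4 [420.2 108.8] [420.7 107.4] [419.7 110.4] [ 0.807 -0.439] [ 0.811 -0.441] [ 0.802 -0.437]
top g 133 [194.2 194.2] [213.1 188.9] [176.1 199.2] [0.578 0.196] [0.591 0.144] [0.565 0.246]
```

```bash
cat > ov.py <<'E'
from m import *
def fr(x,y,psi,P):
    P=np.array(P,float); c,s=np.cos(psi),np.sin(psi); return np.c_[x+c*P[:,0]-s*P[:,1],y+s*P[:,0]+c*P[:,1],P[:,2]]
t=np.tan(np.pi/6)
CH=[[(0,-.042,.165),(0,.042,.165),(.182,.042,.165+.182*t),(.182,-.042,.165+.182*t),(0,-.042,.165)],[(-.013,-.059,.145),(-.013,.059,.145)],[(-.023,-.059,.1),(-.023,.059,.1)]]
ST=[[(-.08,-.075,.008),(.104,-.075,.008),(.104,.075,.008),(-.08,.075,.008),(-.08,-.075,.008)]]+[[(.092,s*.042,.008),(.092,s*.042,.26)] for s in(1,-1)]+[[(-.028,s*.042,.244),(-.015,s*.042,.22),(.015,s*.042,.22)] for s in(1,-1)]
BK=[[(-.063,-.074,.075),(.063,-.074,.075),(.063,.074,.075),(-.063,.074,.075),(-.063,-.074,.075)],[(0,-.074,.165),(0,.074,.165)]]
def draw(out,src,items,box,sc):
    tiles=[]
    for c in ['scene','top']:
        im=cv2.imread(f'pics/{c}{src}.png'); (x0,y0,x1,y1)=box[c]
        im=cv2.resize(im[y0:y1,x0:x1],None,fx=sc,fy=sc,interpolation=2)
        for (x,y,p,L) in items:
            for l in L: cv2.polylines(im,[np.int32(((proj(c,fr(x,y,p,l))+.5-[x0,y0])*sc-.5)*8)],False,(0,255,255),1,16,3)
        tiles.append(im)
    cv2.imwrite(out,np.vstack(tiles))
E
python3 - <<'E'
from ov import *
T=[];
for s,tp in [((172,128.8),(361,223)),((179.2,144.4),(381,251.5))]: p,e=tri(s,tp); print(p,e); T.append(p)
d=T[0]-T[1]; d/=np.linalg.norm(d); psi=np.arctan2(-d[0],d[1]); m=(T[0]+T[1])/2
print(psi,np.linalg.norm(T[0]-T[1]), m[:2]+.028*np.array([np.cos(psi),np.sin(psi)]))
x,y=m[:2]+.028*np.array([np.cos(psi),np.sin(psi)])
draw('pics/o1.png','0',[(x,y,psi,ST),(.592,.2,.25,CH),(.483,.009,.08,BK)],{'scene':(125,110,390,220),'top':(145,100,410,280)},2.05)
E
```

```text
[ 0.48757618 -0.22760088  0.29979123] 0.025031729588232167
[ 0.41111532 -0.28310818  0.16585902] 0.03058509971828429
-0.9428610772271339 0.16390594280154866 [ 0.46579505 -0.27801331]
```

View pics/o1.png

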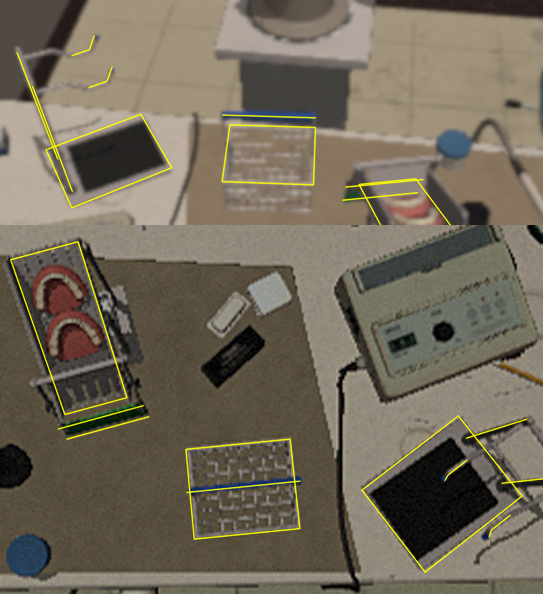

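The overlay is close for basket and chute. I paired the hook tips the wrong way round between the cameras, so I'll swap that and fit the poses properly.

```bash
cat > f.py <<'E'
from ov import *
from scipy.optimize import least_squares, minimize
T=[]
for s,tp in [((179.2,144.4),(361,223)),((172,128.8),(381,251.5))]: p,e=tri(s,tp); print(p,e); T.append(p)
tips=[(-.028,.042,.242),(-.028,-.042,.242)]
obs={'scene':[(179.2,144.4),(172,128.8)],'top':[(361,223),(381,251.5)]}
s=least_squares(lambda v:np.concatenate([(proj(c,fr(*v,tips))-obs[c]).ravel() for c in obs]),[.46,-.28,-.8]); print('stand',s.x,s.fun)
im=cv2.imread('pics/top0.png'); h=cv2.cvtColor(im,cv2.COLOR_BGR2HSV)
g=((h[...,0]>45)&(h[...,0]<90)&(h[...,1]>100)&(h[...,2]>20)); g[:,:150]=0;g[:,240:]=0;g[:170]=0;g[220:]=0
u=8
G=cv2.resize(g[170:220,150:240].astype(np.uint8),None,fx=u,fy=u,interpolation=1)>0
P=[(-.013+a,b,.145) for a in(-.002,.002) for b in(-.059,.059)]+[(-.023+a,b,.1) for a in(-.002,.002) for b in(-.059,.059)]
def iou(v):
    q=(proj('top',fr(*v,P))+.5-[150,170])*u
    m=np.zeros(G.shape,np.uint8); cv2.fillConvexPoly(m,cv2.convexHull(np.int32(q)),1); m=m>0
    return -(m&G).sum()/(m|G).sum()
best=min((minimize(iou,[.592+dx,.2,p],method='Nelder-Mead',options=dict(initial_simplex=np.array([.592+dx,.2,p])+np.r_[np.zeros((1,3)),np.diag([.01,.01,.08])])) for dx in(0,.01) for p in(.2,.3)),key=lambda z:z.fun)
print('chute',best.x,best.fun); v=best.x
draw('pics/o2.png','0',[(*s.x,ST)],{'scene':(125,120,255,205),'top':(310,190,440,285)},3.3)
draw('pics/o3.png','0',[(*v,CH)],{'scene':(280,165,400,250),'top':(140,95,260,215)},2.9)
a,b=cv2.imread('pics/o2.png'),cv2.imread('pics/o3.png'); H=max(len(a),len(b))
f=lambda i:cv2.copyMakeBorder(i,0,H-len(i),0,0,0)
cv2.imwrite('pics/o23.png',np.hstack([f(a),f(b)])); print(H)
E
python3 f.py
```

```text
[ 0.48672487 -0.23122717  0.23744139] 0.0002625095017729069
[ 0.41611014 -0.2765261   0.23673374] 0.0009531226911805329
stand [ 0.46765022 -0.27609624 -1.00123867] [-0.00740525 -0.79116784 -0.17586353 -1.02704734 -0.14857038 -0.54029378
 -0.11051913 -0.32423399]
chute [0.59890564 0.19650101 0.24745951] -0.614008355861391
594
```

View pics/o23.png

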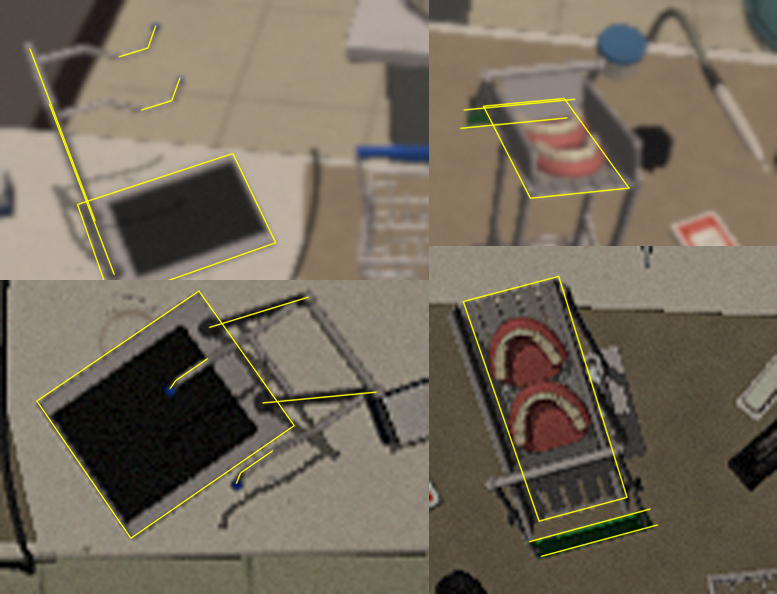

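Stand and chute fits agree with both pictures: stand at (0.468, -0.276), yaw -1.00; chute mouth at (0.597, 0.198), yaw 0.25; basket at (0.483, 0.009), yaw 0.08. Next a small planning helper.

```bash
cat > plan.py <<'E'
import sys; from h import *
# target x y z theta -> rows (tool axes, cm, rad), theta = heading of tool x
def plan(x,y,z,th,vmax=3.8,n=None):
    s=r.state(); p=np.array(s['ee_pos']); Rm=R.from_rotvec(s['tcp_rot']).as_matrix(); t0=np.arctan2(Rm[1,0],Rm[0,0])
    d=np.array([x,y,z])-p; dt=(th-t0+np.pi)%(2*np.pi)-np.pi
    k=n or int(np.ceil(max(np.linalg.norm(d)*100/vmax,abs(dt)/.115)))
    print('clock %.2f pos %s th %.3f F %s gap %.3f d %s dt %.3f tilt %.3f'%(s['clock'],np.round(p,4),t0,np.round(s['contact_force'],1),s['finger_gap'],np.round(d,3),dt,np.arccos(-Rm[2,2])))
    t=t0; rows=[]
    for i in range(k):
        X=np.array([np.cos(t),np.sin(t),0]);Y=np.array([np.sin(t),-np.cos(t),0]); a=d/k*100
        rows.append([float(round(v,2)) for v in(a@X,a@Y,-a[2],-dt/k)]); t+=dt/k
    print(rows)
a=[float(v) for v in sys.argv[1:5]]; plan(*a,*([float(sys.argv[5])] if len(sys.argv)>5 else []))
E
python3 plan.py .483 .009 .235 1.65 3.3
```

```text
clock 1.20 pos [0.1186 0.5115 0.2313] th 2.914 F [-0.1 -0.4  0.7] gap 0.085 d [ 0.364 -0.502  0.004] dt -1.264 tilt 0.000
[[-2.47, -2.14, -0.02, 0.07], [-2.6, -1.97, -0.02, 0.07], [-2.73, -1.8, -0.02, 0.07], [-2.84, -1.61, -0.02, 0.07], [-2.94, -1.42, -0.02, 0.07], [-3.03, -1.22, -0.02, 0.07], [-3.1, -1.02, -0.02, 0.07], [-3.17, -0.81, -0.02, 0.07], [-3.21, -0.6, -0.02, 0.07], [-3.24, -0.38, -0.02, 0.07], [-3.26, -0.16, -0.02, 0.07], [-3.27, 0.05, -0.02, 0.07], [-3.26, 0.27, -0.02, 0.07], [-3.23, 0.49, -0.02, 0.07], [-3.19, 0.7, -0.02, 0.07], [-3.14, 0.91, -0.02, 0.07], [-3.07, 1.12, -0.02, 0.07], [-2.99, 1.32, -0.02, 0.07], [-2.89, 1.51, -0.02, 0.07]]
```

{"api": "arm_command", "payload": {"rows": [[-2.5,-2.1,0,0.07],[-2.6,-2.0,0,0.07],[-2.7,-1.8,0,0.07],[-2.8,-1.6,0,0.07],[-2.9,-1.4,0,0.07],[-3.0,-1.2,0,0.07],[-3.1,-1.0,0,0.07],[-3.2,-0.8,0,0.07],[-3.2,-0.6,0,0.07],[-3.2,-0.4,0,0.07]], "grip": 1}}

```text
clock: 2.03
ee_pos: [0.306, 0.2441, 0.2315]
tcp_rot: [1.41, 2.807, 0.001]
contact_force: [0.6, 0.5, -0.4]
finger_gap: 0.0854
finger_force: 0.0
```

{"api": "arm_command", "payload": {"rows": [[-3.3,-0.2,0,0.07],[-3.3,0.1,0,0.07],[-3.3,0.3,0,0.07],[-3.2,0.5,0,0.07],[-3.2,0.7,0,0.07],[-3.1,0.9,0,0.07],[-3.1,1.1,0,0.07],[-3.0,1.3,0,0.07],[-2.9,1.5,0,0.07],[0,0,0,0]]}}

```text
clock: 2.87
ee_pos: [0.4693, -0.0057, 0.2312]
tcp_rot: [2.213, 2.226, 0.0]
contact_force: [-0.2, -0.3, 1.2]
finger_gap: 0.0854
finger_force: 0.0
```

```bash
python3 plan.py .483 .009 .146 1.65 1.5; python3 - <<'E'
from m import *
for c in ['scene','top']:
    im=r.get_image(c); cv2.imwrite(f'pics/{c}1.png',im[:,:,::-1])
    for a in comps(c,im,'b'):
        if a[0]>40: print(c,a[0],*[np.round(atz(c,x,.168)[:2],4) for x in a[1:]])
E
```

```text
clock 2.87 pos [ 0.4693 -0.0057  0.2312] th 1.576 F [-0.2 -0.3  1.2] gap 0.085 d [ 0.014  0.015 -0.085] dt 0.074 tilt 0.003
[[0.24, 0.23, 1.42, -0.01], [0.24, 0.23, 1.42, -0.01], [0.24, 0.24, 1.42, -0.01], [0.23, 0.24, 1.42, -0.01], [0.23, 0.24, 1.42, -0.01], [0.23, 0.24, 1.42, -0.01]]
scene 164 [0.484  0.0154] [ 0.4906 -0.0622] [0.4784 0.0826]
```

{"api": "arm_command", "payload": {"rows": [[0.7,0.7,0,-0.04],[0.7,0.7,0,-0.03],[0,0,1.3,0],[0,0,1.5,0],[0,0,1.5,0],[0,0,1.5,0],[0,0,1.5,0],[0,0,1.2,0],[0,0,0,0],[0,0,0,0]]}}

```text
clock: 3.8
ee_pos: [0.48, 0.0146, 0.1462]
tcp_rot: [-2.123, -2.315, 0.0]
contact_force: [0.5, -0.1, 0.8]
finger_gap: 0.0853
finger_force: 0.0
```

{"api": "arm_command", "payload": {"rows": [[0,0,0,0],[0,0,0,0],[0,0,0,0],[0,0,0,0],[0,0,0,0],[0,0,0,0],[0,0,0,0],[0,0,0,0],[0,0,0,0],[0,0,0,0]], "grip": 0, "grip_force": 90}}

```text
clock: 4.63
ee_pos: [0.4799, 0.0131, 0.1461]
tcp_rot: [-2.127, -2.311, 0.0]
contact_force: [0.5, 0.3, -1.6]
finger_gap: 0.0075
finger_force: 88.0
```

```bash
python3 - <<'E'
import numpy as np
mx,my,p=.597,.198,.25
for d in(.115,.08,.05): print(d,mx-d*np.cos(p),my-d*np.sin(p))
E
python3 plan.py .486 .169 .206 1.82 2.5
```

```text
0.115 0.48557507150327583 0.16954854468572989
0.08 0.5194870062631484 0.17820768325963818
0.05 0.5485543789144678 0.18562980203727386
clock 4.63 pos [0.4799 0.0131 0.1461] th 1.654 F [ 0.5  0.3 -1.6] gap 0.007 d [0.006 0.156 0.06 ] dt 0.166 tilt 0.001
[[2.21, 0.27, -0.86, -0.02], [2.2, 0.32, -0.86, -0.02], [2.2, 0.38, -0.86, -0.02], [2.19, 0.43, -0.86, -0.02], [2.18, 0.48, -0.86, -0.02], [2.16, 0.53, -0.86, -0.02], [2.15, 0.58, -0.86, -0.02]]
```

{"api": "arm_command", "payload": {"rows": [[0,0,-1,0],[0,0,-1.5,0],[0,0,-1.5,0],[0,0,-1,0],[0,0,-1,0],[1,0.2,0,0],[2,0.3,0,-0.03],[2.5,0.4,0,-0.03],[2.5,0.5,0,-0.03],[2.5,0.5,0,-0.03]]}}

```text
clock: 5.47
ee_pos: [0.4851, 0.1212, 0.2053]
tcp_rot: [-1.983, -2.435, 0.001]
contact_force: [0.5, 0.0, -3.9]
finger_gap: 0.007
finger_force: 87.9
```

{"api": "arm_command", "payload": {"rows": [[2.5,0.5,0,-0.03],[1.7,0.5,0,-0.02],[1,0.3,0,0],[0,0,0,0],[0,0,0,0],[0,0,0,0],[0,0,0,0],[0,0,0,0],[0,0,0,0],[0,0,0,0]]}}

```text
clock: 6.3
ee_pos: [0.487, 0.1727, 0.2064]
tcp_rot: [1.925, 2.483, 0.0]
contact_force: [0.4, 0.4, -3.0]
finger_gap: 0.0074
finger_force: 87.9
```

```bash
python3 plan.py .519 .182 .206 1.82 1; python3 - <<'E'
from ov import *
for c in ['scene','top']: cv2.imwrite(f'pics/{c}2.png',r.get_image(c)[:,:,::-1])
s=r.state();x,y,z=s['ee_pos']
B=[[(a,b-.004,d+z+.019-.165) for a,b,d in l] for l in BK]
draw('pics/o4.png','2',[(x,y,.25,B),(.597,.198,.25,CH)],{'scene':(230,110,400,245),'top':(130,95,300,270)},1.9)
E
```

```text
clock 6.30 pos [0.487  0.1727 0.2064] th 1.823 F [ 0.4  0.4 -3. ] gap 0.007 d [ 0.032  0.009 -0.   ] dt -0.003 tilt 0.000
[[0.03, 0.83, 0.01, 0.0], [0.03, 0.83, 0.01, 0.0], [0.03, 0.83, 0.01, 0.0], [0.03, 0.83, 0.01, 0.0]]
```

View pics/o4.png

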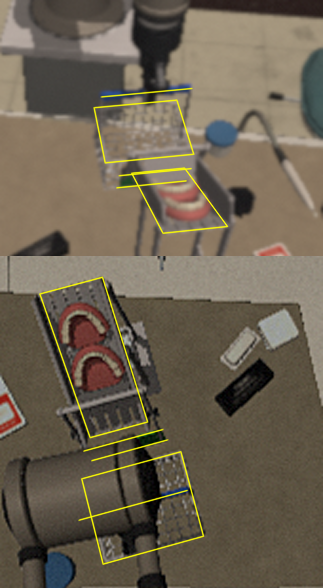

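Basket held upright with its flat side facing the green plate, about 27 mm away, and laterally centred on the chute. Pushing now.

{"api": "arm_command", "payload": {"rows": [[0,1,0,0],[0,1,0,0],[0,0.8,0,0],[0,0.6,0,0],[0,0.5,0,0],[0,0.5,0,0],[0,0.4,0,0],[0,0.2,0,0],[0,0,0,0],[0,0,0,0]]}}

```text
clock: 7.23
ee_pos: [0.5354, 0.1858, 0.2062]
tcp_rot: [1.923, 2.484, 0.0]
contact_force: [-1.7, -0.1, -4.1]
finger_gap: 0.0071
finger_force: 94.3
```

{"api": "arm_command", "payload": {"rows": [[0,0.3,0,0],[0,0.3,0,0],[0,0.2,0,0],[0,0.2,0,0],[0,0.1,0,0],[0,0,0,0],[0,0,0,0],[0,0,0,0],[0,0,0,0],[0,0,0,0]]}}

```text
clock: 8.07
ee_pos: [0.5459, 0.1885, 0.2063]
tcp_rot: [-1.923, -2.484, -0.0]
contact_force: [-1.4, -0.7, -6.3]
finger_gap: 0.0072
finger_force: 94.9
```

```bash
python3 - <<'E'
from ov import *
s=r.state();p=s['ee_pos'];print(s['clock'],p,s['contact_force'],s['ft_torque'],(p[0]-.597)*np.cos(.25)+(p[1]-.198)*np.sin(.25))
for c in ['scene','top']: cv2.imwrite(f'pics/{c}3.png',r.get_image(c)[:,:,::-1])
draw('pics/o5.png','3',[],{'scene':(250,130,380,245),'top':(130,95,260,230)},2.4)
E
```

```text
8.0667 [0.54591859 0.18852992 0.20632894] [-1.37459674 -0.7350079  -6.29551942] [-0.09304866  0.50175802 -0.00817925] -0.05183635052298772
```

View pics/o5.png

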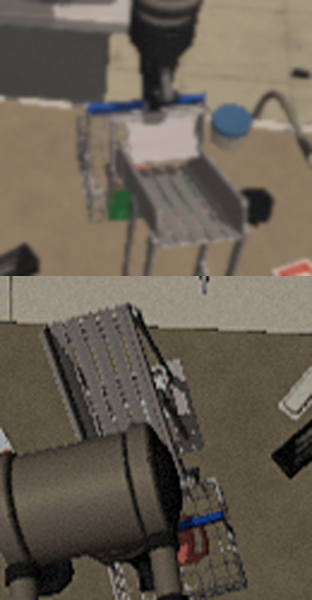

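The chute floor is empty. Pink shows in the basket at top crop (190,540), with a sliver beyond the mouth at scene crop (140,168). I'll push 3 mm more, hold, and check the weight.

{"api": "arm_command", "payload": {"rows": [[0,0.1,0,0],[0,0.1,0,0],[0,0.1,0,0],[0,0,0,0],[0,0,0,0],[0,0,0,0],[0,0,0,0],[0,0,0,0],[0,0,0,0],[0,0,0,0]]}}

```text
clock: 9.0
ee_pos: [0.5485, 0.1892, 0.2062]
tcp_rot: [-1.923, -2.484, 0.001]
contact_force: [-4.8, -0.9, -4.3]
finger_gap: 0.0072
finger_force: 96.4
```

```bash
python3 - <<'E'
from ov import *
s=r.state();print(s['clock'],s['ee_pos'],s['contact_force'],s['ft_torque'])
for n in ['jaw_upper','jaw_lower']:
  for c in ['scene','top']:
    for t in range(1):
      cv2.imwrite(f'pics/{c}4.png',r.get_image(c)[:,:,::-1])
      for d in r.masks_of(n,c)[:3]: print(n,c,d['conf'],d['xy'],d['pixels'].sum(),np.round(atz(c,d['xy'],.075),3))
E
```

```text
9.0 [0.54854406 0.18920193 0.20620528] [-4.75457772 -0.89145438 -4.32730007] [-0.24937602  1.16160451 -0.0042302 ]
jaw_lower scene 0.57 [248.0, 243.7] 465 [0.719 0.018 0.075]
jaw_lower scene 0.48 [354.7, 211.9] 168 [0.559 0.338 0.075]
jaw_lower scene 0.34 [172.7, 184.0] 1826 [ 0.516 -0.278  0.075]
jaw_lower top 0.61 [152.7, 219.1] 197 [0.515 0.326 0.075]
jaw_lower top 0.53 [207.1, 207.6] 157 [0.545 0.169 0.075]
```

{"api": "arm_command", "payload": {"rows": [[0,-0.4,0,0],[0,-0.8,0,0],[0,-1,0,0],[0,-1.2,0,0],[0,-1.2,0,0],[0,-1.2,0,0],[0,-1,0,0],[0,-0.7,0,0],[0,-0.3,0,0],[0,0,0,0]]}}

```text
clock: 10.23
ee_pos: [0.4733, 0.1698, 0.2068]
tcp_rot: [1.923, 2.483, 0.002]
contact_force: [0.4, -0.1, -4.6]
finger_gap: 0.0069
finger_force: 94.4
```

{"api": "arm_command", "payload": {"rows": [[-1,0,-0.5,0],[-2,0,-0.5,0],[-2,0,-0.5,0],[-2,0,-0.5,0],[-2,0,-0.5,0],[-1,0,-0.5,0],[0,0,-0.5,0],[0,0,0,0],[0,0,0,0],[0,0,0,0]]}}

```text
clock: 11.07
ee_pos: [0.4981, 0.0738, 0.2411]
tcp_rot: [-1.922, -2.484, -0.0]
contact_force: [0.1, 0.3, -4.9]
finger_gap: 0.0075
finger_force: 94.3
```

```bash
python3 - <<'E'
from ov import *
s=r.state();print(s['clock'],s['ee_pos'],s['contact_force'])
for c in ['scene','top']: cv2.imwrite(f'pics/{c}5.png',r.get_image(c)[:,:,::-1])
draw('pics/o6.png','5',[],{'scene':(230,110,390,245),'top':(140,95,300,280)},2.0)
E
python3 plan.py .398 -.167 .25 .571 3; python3 plan.py .468 -.276 .25 .571 3
```

```text
11.0667 [0.49808756 0.07383268 0.2411016 ] [ 0.09239098  0.32622367 -4.91042731]
clock 11.17 pos [0.4981 0.0738 0.241 ] th 1.825 F [-0.  -0.2 -4.8] gap 0.007 d [-0.1   -0.241  0.009] dt -1.254 tilt 0.001
[[-1.89, -1.43, -0.08, 0.11], [-2.04, -1.21, -0.08, 0.11], [-2.16, -0.97, -0.08, 0.11], [-2.26, -0.71, -0.08, 0.11], [-2.33, -0.45, -0.08, 0.11], [-2.36, -0.18, -0.08, 0.11], [-2.37, 0.09, -0.08, 0.11], [-2.34, 0.35, -0.08, 0.11], [-2.29, 0.62, -0.08, 0.11], [-2.2, 0.87, -0.08, 0.11], [-2.09, 1.12, -0.08, 0.11]]
clock 11.17 pos [0.4981 0.0738 0.241 ] th 1.825 F [-0.  -0.2 -4.8] gap 0.007 d [-0.03  -0.35   0.009] dt -1.254 tilt 0.001
[[-2.76, -0.98, -0.08, 0.1], [-2.84, -0.68, -0.08, 0.1], [-2.9, -0.38, -0.08, 0.1], [-2.92, -0.08, -0.08, 0.1], [-2.92, 0.23, -0.08, 0.1], [-2.88, 0.53, -0.08, 0.1], [-2.81, 0.83, -0.08, 0.1], [-2.7, 1.12, -0.08, 0.1], [-2.57, 1.39, -0.08, 0.1], [-2.41, 1.65, -0.08, 0.1], [-2.23, 1.9, -0.08, 0.1], [-2.02, 2.12, -0.08, 0.1]]
```

View pics/o6.png

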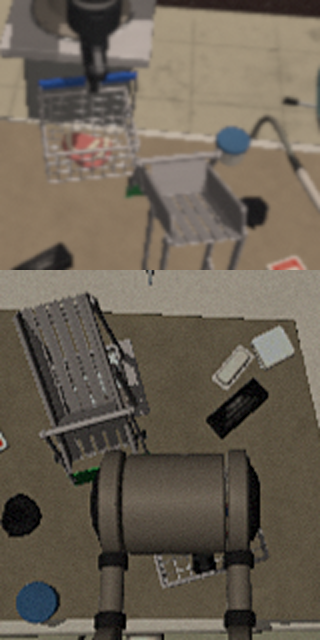

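Both jaws lie together in the basket (scene crop (88,148)), the chute is empty, and the load rose from about 3.0 N to 4.8 N, which fits both jaws. Now to the point in front of the hooks.

{"api": "arm_command", "payload": {"rows": [[-1.0,-0.7,-0.1,0.06],[-1.7,-1.1,-0.1,0.1],[-2.1,-1.1,-0.1,0.11],[-2.2,-0.8,-0.1,0.11],[-2.3,-0.5,-0.1,0.11],[-2.4,-0.3,-0.1,0.11],[-2.4,0,-0.1,0.11],[-2.4,0.3,-0.1,0.11],[-2.3,0.6,-0.1,0.11],[-2.2,0.8,0,0.11]]}}

```text
clock: 12.0
ee_pos: [0.4216, -0.1366, 0.2504]
tcp_rot: [2.906, 1.193, 0.001]
contact_force: [0.4, -0.3, -4.5]
finger_gap: 0.007
finger_force: 94.4
```

```bash
python3 plan.py .398 -.167 .25 .571 1.5
```

```text
clock 12.00 pos [ 0.4216 -0.1366  0.2504] th 0.779 F [ 0.4 -0.3 -4.5] gap 0.007 d [-0.024 -0.03  -0.   ] dt -0.208 tilt 0.000
[[-1.27, 0.17, 0.01, 0.07], [-1.26, 0.26, 0.01, 0.07], [-1.23, 0.34, 0.01, 0.07]]
```

{"api": "arm_command", "payload": {"rows": [[-0.8,0.1,-0.1,0.05],[-0.9,0.1,-0.1,0.05],[-0.8,0.2,-0.1,0.05],[-0.6,0.2,0,0.03],[0,0,0,0],[0,0,0,0],[0,0,0,0],[0,0,0,0],[0,0,0,0],[0,0,0,0]]}}

```text
clock: 12.83
ee_pos: [0.4025, -0.1607, 0.2532]
tcp_rot: [-2.999, -0.935, -0.0]
contact_force: [-0.7, -0.3, -4.5]
finger_gap: 0.0072
finger_force: 94.2
```

```bash
python3 plan.py .398 -.167 .253 .571 1.5;python3 plan.py .468 -.276 .253 .571 1.5 | tail -1; python3 - <<'E'
from ov import *
for c in ['scene','top']: cv2.imwrite(f'pics/{c}6.png',r.get_image(c)[:,:,::-1])
s=r.state();x,y,z=s['ee_pos'];B=[[(a,b-.004,d+z+.019-.165) for a,b,d in l] for l in BK]
draw('pics/o7.png','6',[(x,y,-1.,B),(.468,-.276,-1.0,ST)],{'scene':(140,100,290,220),'top':(270,170,420,290)},2.4)
E
```

```text
clock 12.83 pos [ 0.4025 -0.1607  0.2532] th 0.605 F [-0.7 -0.3 -4.5] gap 0.007 d [-0.005 -0.006 -0.   ] dt -0.034 tilt 0.000
[[-0.73, 0.26, 0.02, 0.03]]
[[-0.13, 1.47, 0.0, 0.0], [-0.12, 1.47, 0.0, 0.0], [-0.12, 1.47, 0.0, 0.0], [-0.11, 1.47, 0.0, 0.0], [-0.11, 1.47, 0.0, 0.0], [-0.1, 1.47, 0.0, 0.0], [-0.1, 1.47, 0.0, 0.0], [-0.09, 1.47, 0.0, 0.0], [-0.09, 1.47, 0.0, 0.0]]
```

View pics/o7.png

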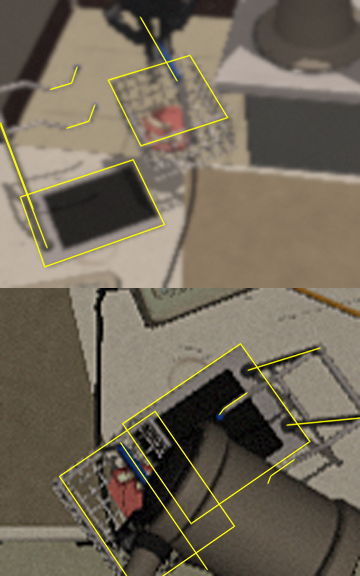

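The held basket matches its model in front of the hooks, and the bar is parallel to the line through the two hooks. Bar underside is 0.265, hook tips 0.244. Advancing.

{"api": "arm_command", "payload": {"rows": [[-0.7,0.2,0,0.03],[-0.3,0.8,0,0],[0,1.4,0,0],[0,1.6,0,0],[0,1.7,0,0],[0,1.7,0,0],[0,1.7,0,0],[0,1.7,0,0],[0,1.2,0,0],[0,0.6,0,0]]}}

```text
clock: 13.77
ee_pos: [0.463, -0.2746, 0.2528]
tcp_rot: [3.013, 0.887, -0.0]
contact_force: [-0.2, 0.4, -4.1]
finger_gap: 0.0074
finger_force: 94.3
```

```bash
python3 plan.py .470 -.274 .253 .571 1.5
```

```text
clock 13.77 pos [ 0.463  -0.2746  0.2528] th 0.572 F [-0.2  0.4 -4.1] gap 0.007 d [0.007 0.001 0.   ] dt -0.001 tilt 0.001
[[0.62, 0.33, -0.02, 0.0]]
```

{"api": "arm_command", "payload": {"rows": [[0.5,0.2,0,0],[0,0,0.4,0],[0,0,0.7,0],[0,0,0.8,0],[0,0,0.7,0],[0,0,0.6,0],[0,0,0.4,0],[0,0,0.2,0],[0,0,0,0],[0,0,0,0]]}}

```text
clock: 14.6
ee_pos: [0.4679, -0.2714, 0.2154]
tcp_rot: [3.013, 0.889, 0.0]
contact_force: [-0.1, -0.9, -3.8]
finger_gap: 0.0073
finger_force: 94.3
```

{"api": "arm_command", "payload": {"rows": [[0,0,0.1,0],[0,0,0.1,0],[0,0,0.1,0],[0,0,0.1,0],[0,0,0.1,0],[0,0,0,0],[0,0,0,0],[0,0,0,0],[0,0,0,0],[0,0,0,0]]}}

```text
clock: 15.43
ee_pos: [0.4678, -0.2714, 0.2103]
tcp_rot: [-3.013, -0.889, -0.0]
contact_force: [-0.2, -0.3, -3.8]
finger_gap: 0.0077
finger_force: 94.3
```

{"api": "arm_command", "payload": {"rows": [[0,0,0.1,0],[0,0,0.1,0],[0,0,0,0],[0,0,0,0],[0,0,0,0],[0,0,0,0],[0,0,0,0],[0,0,0,0],[0,0,0,0],[0,0,0,0]]}}

```text
clock: 16.27
ee_pos: [0.4679, -0.2714, 0.2084]
tcp_rot: [3.013, 0.889, 0.0]
contact_force: [1.1, 0.7, -2.3]
finger_gap: 0.0071
finger_force: 94.7
```

```bash
python3 - <<'E'
from ov import *
s=r.state();print(s['clock'],s['ee_pos'],s['contact_force'],s['ft_torque'])
for c in ['scene','top']: cv2.imwrite(f'pics/{c}7.png',r.get_image(c)[:,:,::-1])
x,y,z=s['ee_pos'];B=[[(a,b-.004,d+z+.019-.165) for a,b,d in l] for l in BK]
draw('pics/o8.png','7',[],{'scene':(125,100,255,210),'top':(310,190,440,290)},2.8)
E
```

```text
16.2667 [ 0.46785803 -0.27140566  0.20836543] [ 1.12809126  0.68700726 -2.27778818] [ 0.01383775 -0.01789966 -0.00162127]
```

View pics/o8.png

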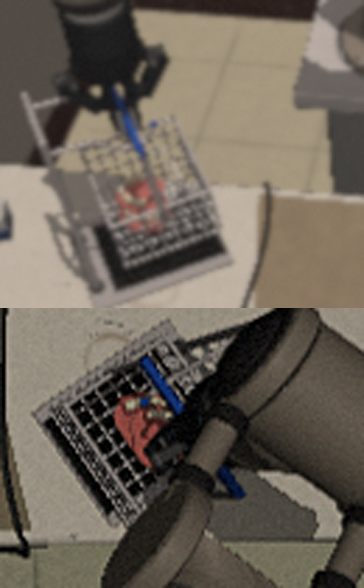

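Contact starts at the expected height (0.208) and the bar sits behind the hook tips. Lowering 1 mm more and releasing.

{"api": "arm_command", "payload": {"rows": [[0,0,0.05,0],[0,0,0.05,0],[0,0,0,0],[0,0,0,0],[0,0,0,0],[0,0,0,0],[0,0,0,0],[0,0,0,0],[0,0,0,0],[0,0,0,0]]}}

```text
clock: 17.2
ee_pos: [0.468, -0.2714, 0.2082]
tcp_rot: [3.012, 0.889, 0.001]
contact_force: [-1.1, 1.3, 5.6]
finger_gap: 0.0069
finger_force: 95.9
```

{"api": "arm_command", "payload": {"rows": [[0,0,0,0],[0,0,0,0],[0,0,0,0],[0,0,0,0],[0,0,0,0],[0,0,0,0],[0,0,0,0],[0,0,0,0],[0,0,0,0],[0,0,0,0]], "grip": 0.6}}

```text
clock: 18.03
ee_pos: [0.4678, -0.2713, 0.2073]
tcp_rot: [-3.013, -0.889, -0.0]
contact_force: [0.5, -0.5, -0.6]
finger_gap: 0.0515
finger_force: 0.0
```

{"api": "arm_command", "payload": {"rows": [[0,0,-0.3,0],[0,0,-0.6,0],[0,0,-1,0],[0,0,-1.5,0],[0,0,-2,0],[0,0,-2,0],[0,0,-2,0],[0,0,-2,0],[0,0,-2,0],[0,0,-1,0]]}}

```text
clock: 18.87
ee_pos: [0.4682, -0.2716, 0.3552]
tcp_rot: [3.009, 0.888, 0.005]
contact_force: [0.4, 0.0, -0.1]
finger_gap: 0.0511
finger_force: 0.0
```

{"api": "arm_command", "payload": {"rows": [[0,-1,0,0],[0,-2,0,0],[0,-3,0,0],[0,-3,0,0],[0,-3,0,0],[0,-3,0,0],[0,-3,0,0],[0,-2,0,0],[0,-1,0,0],[0,0,0,0]]}}

```text
clock: 19.7
ee_pos: [0.3532, -0.0939, 0.3526]
tcp_rot: [3.011, 0.891, 0.003]
contact_force: [0.9, -0.1, -0.1]
finger_gap: 0.0513
finger_force: 0.0
```

```bash
python3 - <<'E'
from ov import *
for c in ['scene','top']: cv2.imwrite(f'pics/{c}8.png',r.get_image(c)[:,:,::-1])
draw('pics/o9.png','8',[],{'scene':(125,100,255,210),'top':(310,190,440,290)},2.8)
for i in range(4): r.get_image('scene'); a=r.get_image('top')
print(r.state()['clock'],np.abs(a[190:290,320:440].astype(int)-cv2.imread('pics/top8.png')[190:290,320:440,::-1]).mean())
E
```

```text
20.2 3.7875833333333335
```

View pics/o9.png

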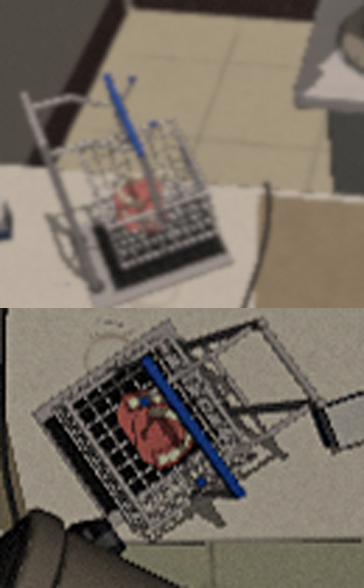

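The bar lies across both hooks with the blue tips in front of it, at top crop (145,402) and (200,482). Both jaws are inside, stacked at (155,430). I'll let it settle and check that it is still.

{"api": "arm_command", "payload": {"rows": [[0,0,0,0],[0,0,0,0],[0,0,0,0],[0,0,0,0],[0,0,0,0],[0,0,0,0],[0,0,0,0],[0,0,0,0],[0,0,0,0],[0,0,0,0]]}}

```text
clock: 21.03
ee_pos: [0.3538, -0.095, 0.3513]
tcp_rot: [-3.013, -0.889, -0.0]
contact_force: [-0.1, 0.2, -0.1]
finger_gap: 0.0513
finger_force: 0.0
```

{"api": "arm_command", "payload": {"rows": [[0,0,0,0],[0,0,0,0],[0,0,0,0],[0,0,0,0],[0,0,0,0],[0,0,0,0],[0,0,0,0],[0,0,0,0],[0,0,0,0],[0,0,0,0]]}}

```text
clock: 21.87
ee_pos: [0.3538, -0.095, 0.3513]
tcp_rot: [-3.013, -0.889, -0.0]
contact_force: [0.4, -0.7, -0.3]
finger_gap: 0.0508
finger_force: 0.0
```

```bash
python3 - <<'E'
from ov import *
pk=lambda im:np.argwhere((im[...,0].astype(int)-im[...,1]>50)[190:290,310:440]).mean(0).round(2)
F=[r.get_image('top') for i in range(12)]
print(pk(cv2.imread('pics/top8.png')[:,:,::-1]),[list(pk(f)) for f in F[::2]])
print([round(np.abs(f[190:290,310:440].astype(int)-F[0][190:290,310:440]).mean(),2) for f in F[1:]],r.state()['clock'])
E
```

```text
[44.15 51.76] [[np.float64(44.17), np.float64(51.77)], [np.float64(44.28), np.float64(51.87)], [np.float64(44.19), np.float64(51.74)], [np.float64(44.31), np.float64(51.72)], [np.float64(44.12), np.float64(51.93)], [np.float64(44.26), np.float64(51.74)]]
[np.float64(3.29), np.float64(3.3), np.float64(3.29), np.float64(3.34), np.float64(3.28), np.float64(3.32), np.float64(3.29), np.float64(3.31), np.float64(3.29), np.float64(3.33), np.float64(3.31)] 22.4667
```

It's still; the differences between frames are camera noise. Handing in.

```bash
python3 -c "
from station import r
print(r.close_job())"
```

```text
the job is handed in; nothing more can be done
None
```

The basket hangs still by its handle on both hooks of the drying stand with the two jaws inside, and the job was handed in at about 22.5 s with the arm clear; the verdict was not shown.

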